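# Load a heat sink under the spring flap of a hold-down fixture

## Robot

A 7-joint arm with a two-finger parallel gripper is mounted at the origin on a cart in front of the work surface, level with it; the furniture and walls round the work are solid. World frame = base frame: x ahead of the robot, y to its left, z up, the work surface at z = 0. Lengths are in m, angles in rad, forces in N, time in s.
With the tool pointing down it reaches from about 0.425 to 0.975 m from the base axis. Payload 16.7 kg.
Tool frame: the origin (TCP) lies midway between the tips of the shut fingers; the grasp point (between the pads) lies 19 mm behind it; y points along the fingers, z is the direction in which the jaws open and shut, and the axes are right-handed (so a half turn about y gives the same grasp; the last joint's range is limited). The gripper opens to 85 mm and grips with 20 to 120 N. Pads are 22 mm wide; open, the fingers measure 114 mm over their backs; the gripper's body (76 mm by 85 mm) begins 54 mm behind the grasp point. The pads swing forward as they close: fully open they stand 13 mm farther back than shut.
Start: joints at [-1.327, 0.426, 0.074, 1.606, -0.034, 1.111, -0.067], TCP at [0.258, 0.624, 0.231] pointing down, gripper open.
Joint ranges: [-2.85, 2.85], [-0.5, 2.14], [-1.23, 1.37], [0.21, 2.46], [-1.02, 4.16], [0.16, 2.05], [-2.73, 2.73]. Speed limits (rad/s): [1.89, 1.89, 2.39, 2.39, 3.01, 3.01, 3.01].

## Interface

Orientations are given as a unit quaternion [w, x, y, z].
In Python, from workcell import monitor, viewer, job_done gives the robot as it stands.
- The arm moves only by the tool jog_arm, never from a script. Its argument "targets" is a list of rows, each an object of numbers: "fingers": the opening, from -1 (shut) to 1 (fully open), so that 0 is half open; "tx", "ty", "tz": the shift along the tool's x, y, z in mm; "rx", "ry", "rz": the turn, a rotation vector about the tool's x, y, z in rad. In form: [{"fingers": .., "tx": .., "ty": .., "tz": .., "rx": .., "ry": .., "rz": ..}, ...]. A call has 1 to 8 rows; each row shifts and turns the commanded pose from where the row before left it, along the tool's axes as they then stand; what a row does not reach is not made up. A row lasts 1/8 s, in which the tool goes at most 62.5 mm and 10.7 degrees, less where a joint would pass 70% of its speed; a pose out of reach is approached as far as the arm can. A call is refused whole if a number of a shift passes 62.5 or a number of a turn 0.188, either way. A call with a gripper value outside its range is refused whole. The fingers move at their own pace and stop on an object; "grip_force" is the grip in N (left out, the last holds). Time passes only in rows, so rows that do not move let the fingers close. It gives the time, the measured TCP pose, the force and the opening at its end, in the units of the state.
- monitor.sense(): the state, without advancing time (a new reading comes with each control period).
- viewer.grab_frame(name): name is "side" or "top" or "wrist"; returns a dict with "pixels" (480x640x3 uint8, red, green, blue), "intrinsics" (3x3 intrinsics, pixels), "k1" (the pictures are not rectified: a ray, as slopes to the right and down, at radius r is drawn at 1 + k1 r^2 times it, then the intrinsics apply), "R" (3x3) and "t" (3): a world point X has camera coordinates R X + t; the wrist camera has in their place "hand_eye" (4x4, takes a point from camera to tool coordinates, whose origin is the TCP and whose axes are the tool frame's). Camera axes: x right, y down, z forward; pixel columns grow to the right and rows downward; lengths in m; the calibration is good to about 2 mm. A picture is of the moment at which its call begins: read the wrist's pose just before it. There is no depth.
- job_done(): hands the job in, once; it reports no verdict.
The state is a dict: "time": time; "qpos": joint angles; "joint_velocities": joint speeds; "joint_torque": joint torques, N m; "position": TCP position; "tool_rot": TCP orientation; "wrist_force": force on the tool from outside, world axes, zero at the start; "torque": the same for the moment, N m; "finger_gap": finger opening in m.
Only numpy, scipy, OpenCV 4.12 (cv2) and the standard library are available. Lean on these libraries where they do the work, as an engineer would, in place of code of your own. Each camera call takes 0.05 s, during which the arm holds its last target.

## Task

Load the heat sink into the hold-down fixture: press the fixture's long rail down with one fingertip so that the spring-closed flap swings open, and keep it open while the other fingertip pushes the heat sink along the lane, fully home against the back stop. Then let the rail up so that the flap closes on the heat sink and holds it. Only push and press: do not pick the heat sink up, and leave the loose things round the fixture where they are.

Things in the scene. Friction and masses are not known exactly. Their poses are not given: they have to be found in the camera images.
- fixture: Hold-down fixture, fixed; dark steel base 168 x 66 x 3 mm with aluminium guides. Origin on the desk under the lane's centre line; x = push direction (within 0.4 rad of world x), y to the rail's side, z up. In this frame (mm): lane floor z = 3 from x = -108, open towards -x and above; guides at y = -27..-23 and 23..27, 14 high; back stop face x = 50, 16 high.
- home (a point): Point of the fixture where the heat sink's centre lies when fully home against the back stop: 30, 0, 12 mm in the fixture's frame; same axes. The heat sink's rear end is then at x = 10 mm, so a finger pushing there stands just in front of the flap (which starts at x = 13), not under it.
- hinge (a point): Fixed point on the hinge axis: 31, 30, 24 mm in the fixture's frame. The shaft (6 mm thick) runs along x at y = 30, z = 24 mm from x = -100 to 51, between brackets 27 mm high at x = -106..-100 and 51..57. Finger for the lane and finger for the rail stand on either side of it.
- rail (a point): Moves with the flap: point on the axis of the press rail at fixture x = -30 mm. The rail is a round steel bar 10 mm thick along the fixture's x, from x = -100 to 51 mm, with a 5 mm crank arm to the shaft at each end. Its axis goes from y 58, z 35 mm (shut) down past y = 60 to y 54, z 6 mm (fully open): top 40 to 12 mm over the desk. Press with the tip centred at y = 58 mm; it may slide along the rail.
- flap_edge (a point): Moves with the flap: middle of the free edge of the flap, a 3 mm steel plate over fixture x = 13..49 mm that reaches 36 mm from the hinge across the lane. Shut and empty it slopes down to about z = 13 mm at y = -5 mm and bars the heat sink; fully open this edge is at about y = 4, z = 49 mm, above the rail-side half of the lane.
- flap (a joint): Angle of flap and rail in rad: 0 shut and empty, about 0.22 shut on the heat sink, 1.01 fully open at its stop. The heat sink passes under it from about 0.5 on; open it to 0.8 or more to be safe. A spring shuts it: pressing the rail down takes about 2 N at first and 4 N at the end; let go, it springs shut.
- sink_centre (a point): Centre, half-way up, of the loose aluminium heat sink: 40 x 40 mm, 18 mm high, upright fins along its x axis, about 60 g, solid to the touch on all sides. It starts on the lane's floor before the flap (centre 12 mm above the desk), its centre 35 to 60 mm on the -x side of the fixture's origin, within 2 mm of the centre line, its x axis nearly along the lane.
- jar_lid: Loose orange screw lid, 43 mm across, 10 mm high, on the desk beside the fixture, on the side away from the rail, some 100 mm from the lane. Origin at the centre of its underside. Bystander.
- braid_spool: Loose flat spool of braid, about 50 mm across, 10 mm high, on the desk on the rail's side, some 140 mm from the lane. Origin at its underside. Bystander.
- marker_pen: Loose pen, 10 mm thick, 127 mm long along its y axis, on the desk on the rail's side, some 150 mm or more from the lane. Origin at the middle of its underside. Bystander.
- side_cutters: Loose side cutters, 124 x 47 x 14 mm, on the desk near its front right edge. Origin at the middle of the underside. Bystander.
- heat_sink: The same heat sink; this origin is at the centre of its underside.
Mind the look-alikes: they are no part of the job. What is shaped like the heat_sink but green or purple is not meant.

How it is judged:
By the outcome, as a careful person would: the job done as asked, in the order asked, and still so for the second after the job is handed in, with the robot touching nothing.
It also fails if it takes over 48 s, if anything falls off the work surface, if the arm or the gripper's body presses on something with over 40 N, if the wrist force passes 120 N, or if a joint passes its speed limit or range.

## Working session

There is one attempt and no reset: what is moved stays moved. The work goes in short steps, Python scripts to look and compute and a tool call to move; the robot and the scene stay as the last step left them, time stands still between calls to the robot, and variables do not carry over. Pictures are saved under pics/ and viewed, and the job is handed in when it is done.

Besides the shell and the picture viewer there is one more tool, called after ">>>" as name([rows], argument=value, ...), one row to a line, values as JSON. jog_arm: Moves the arm, as the interface text tells. Its arguments: {"type":"object","properties":{"targets":{"type":"array","items":{"type":"object","properties":{"fingers":{"type":"number"},"tx":{"type":"number"},"ty":{"type":"number"},"tz":{"type":"number"},"rx":{"type":"number"},"ry":{"type":"number"},"rz":{"type":"number"}}}},"grip_force":{"type":"number"}},"required":["targets"]}

```bash
ls; mkdir -p pics; python3 - <<'E'
from workcell import monitor, viewer
import cv2
s=monitor.sense()
print({k:(v if not hasattr(v,'__len__') else [round(float(x),3) for x in v]) for k,v in s.items()})
for n in ['side','top','wrist']:
    f=viewer.grab_frame(n)
    cv2.imwrite(f'pics/{n}0.png',f['pixels'][:,:,::-1])
    print(n,{k:v for k,v in f.items() if k!='pixels'})
E
```

```text
pics
{'time': 0.0, 'qpos': [-1.327, 0.427, 0.074, 1.607, -0.034, 1.111, -0.067], 'joint_velocities': [-0.001, 0.0, -0.001, 0.001, -0.001, -0.0, -0.001], 'joint_torque': [-0.0, -94.983, 3.761, -46.355, 0.019, 0.01, -0.0], 'position': [0.258, 0.623, 0.231], 'tool_rot': [-0.693, 0.694, -0.138, 0.138], 'wrist_force': [0.099, 0.429, -0.088], 'torque': [0.033, 0.074, 0.013], 'finger_gap': 0.0852438474324068}
side {'intrinsics': array([[611.85917912,   0.        , 319.75096367],
       [  0.        , 611.85917912, 247.61028798],
       [  0.        ,   0.        ,   1.        ]]), 'k1': -0.16073884498733274, 'R': array([[-0.99955835,  0.02584119, -0.01467423],
       [ 0.02808268,  0.65988886, -0.75083823],
       [-0.00971919, -0.75091872, -0.66032311]]), 't': array([0.53611256, 0.06369305, 1.28694171])}
top {'intrinsics': array([[585.71030854,   0.        , 329.02431847],
       [  0.        , 585.71030854, 234.27374298],
       [  0.        ,   0.        ,   1.        ]]), 'k1': -0.08945445267984187, 'R': array([[ 0.01974017, -0.99959444, -0.02052504],
       [-0.98859653, -0.01644939, -0.14968738],
       [ 0.14928905,  0.02324584, -0.98852031]]), 't': array([-0.02417188,  0.52517254,  1.07343626])}
wrist {'intrinsics': array([[374.02522045,   0.        , 317.88761049],
       [  0.        , 374.02522045, 245.33468045],
       [  0.        ,   0.        ,   1.        ]]), 'k1': -0.07618408093842186, 'hand_eye': array([[-1.58743941e-03,  9.65736317e-01,  2.59520416e-01,
        -6.58175475e-02],
       [-9.16818670e-04, -2.59522039e-01,  9.65736750e-01,
        -1.42911132e-01],
       [ 9.99998320e-01,  1.29511541e-03,  1.29738060e-03,
        -1.95971976e-04],
       [ 0.00000000e+00,  0.00000000e+00,  0.00000000e+00,
         1.00000000e+00]])}
```

View pics/top0.png

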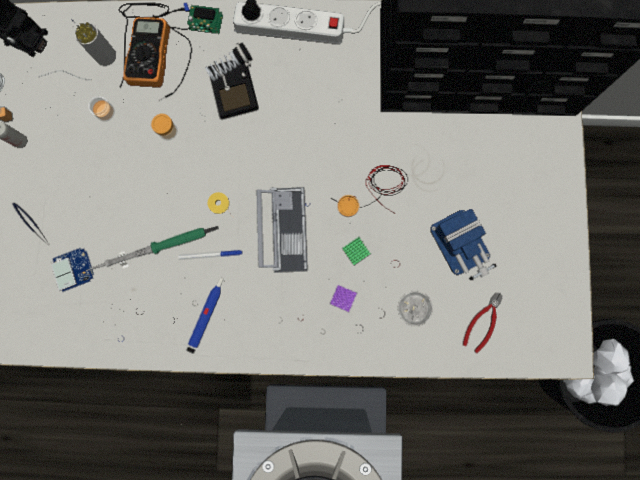

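View pics/side0.png

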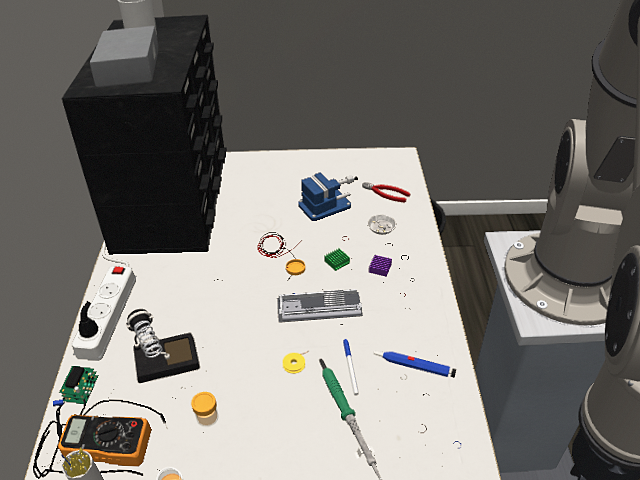

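View pics/wrist0.png

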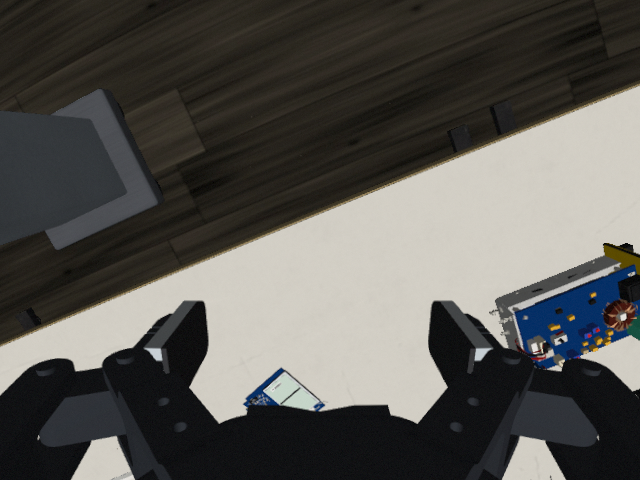

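```bash
python3 - <<'E'
import cv2
a=cv2.imread('pics/top0.png')[175:285,235:330]
cv2.imwrite('pics/topc.png',cv2.resize(a,None,fx=5.4,fy=5.4,interpolation=cv2.INTER_CUBIC))
a=cv2.imread('pics/side0.png')[275:335,265:375]
cv2.imwrite('pics/sidec.png',cv2.resize(a,None,fx=7,fy=7,interpolation=cv2.INTER_CUBIC))
E
```

```text
(no output)
```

View pics/topc.png

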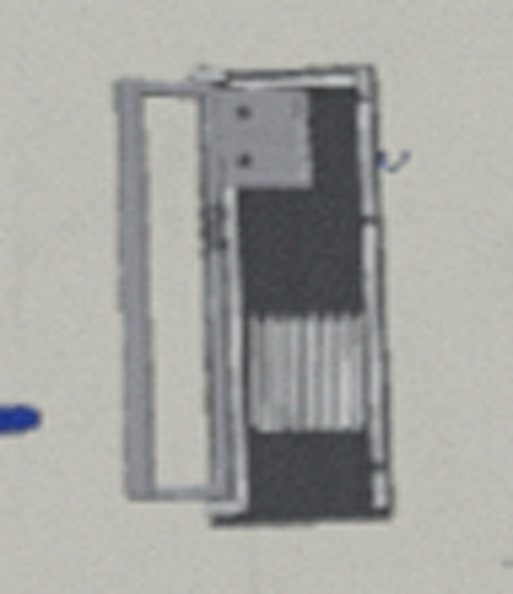

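View pics/sidec.png

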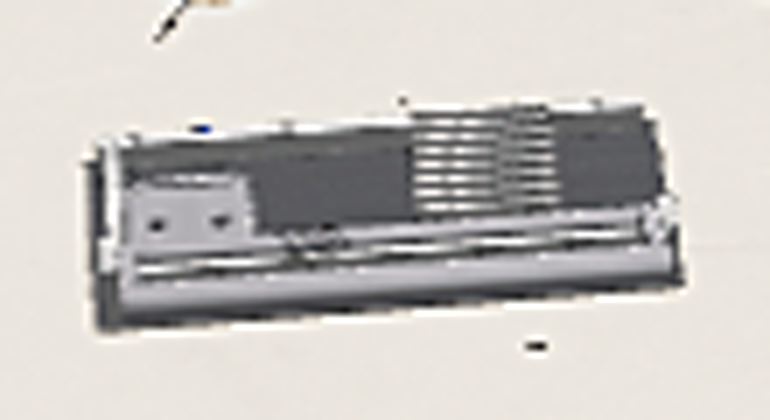

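```bash
cat > h.py <<'E'
import numpy as np, cv2
from scipy.spatial.transform import Rotation as Rn
from scipy.optimize import least_squares
K={'side':(611.85917912,319.75096367,247.61028798,-0.16073884498733274),'top':(585.71030854,329.02431847,234.27374298,-0.08945445267984187),'wrist':(374.02522045,317.88761049,245.33468045,-0.07618408093842186)}
RT={'side':(np.array([[-0.99955835,0.02584119,-0.01467423],[0.02808268,0.65988886,-0.75083823],[-0.00971919,-0.75091872,-0.66032311]]),np.array([0.53611256,0.06369305,1.28694171])),
'top':(np.array([[0.01974017,-0.99959444,-0.02052504],[-0.98859653,-0.01644939,-0.14968738],[0.14928905,0.02324584,-0.98852031]]),np.array([-0.02417188,0.52517254,1.07343626]))}
HE=np.array([[-1.58743941e-03,9.65736317e-01,2.59520416e-01,-6.58175475e-02],[-9.16818670e-04,-2.59522039e-01,9.65736750e-01,-1.42911132e-01],[9.99998320e-01,1.29511541e-03,1.29738060e-03,-1.95971976e-04],[0,0,0,1]])
def rot(q): return Rn.from_quat([q[1],q[2],q[3],q[0]]).as_matrix()
def wristRT(s):
    T=np.eye(4);T[:3,:3]=rot(s['tool_rot']);T[:3,3]=s['position']
    M=np.linalg.inv(T@HE);return M[:3,:3],M[:3,3]
def proj(P,cam,rt=None):
    R,t=rt or RT[cam];f,cx,cy,k=K[cam]
    p=np.atleast_2d(P)@R.T+t;u=p[:,:2]/p[:,2:];r2=(u**2).sum(1,keepdims=True)
    return u*(1+k*r2)*f+[cx,cy]
def ray(px,cam,z,rt=None):
    R,t=rt or RT[cam];f,cx,cy,k=K[cam]
    d=(np.array(px,float)-[cx,cy])/f;u=d.copy()
    for _ in range(20):u=d/(1+k*(u@u))
    v=R.T@np.array([u[0],u[1],1]);c=-R.T@t
    return c+v*(z-c[2])/v[2]
def F(p): # pose x,y(m),yaw -> fn fixture mm -> world m
    c,s=np.cos(p[2]),np.sin(p[2]);M=np.array([[c,-s,0],[s,c,0],[0,0,1]])
    return lambda P:np.atleast_2d(P)/1000@M.T+[p[0],p[1],0]
def Finv(p,X):
    c,s=np.cos(p[2]),np.sin(p[2]);d=np.array(X)-[p[0],p[1],0]
    return np.array([c*d[0]+s*d[1],-s*d[0]+c*d[1],d[2]])*1000
E
cat > fit.py <<'E'
from h import *
t=lambda u,v:(u/5.4+235-.4,v/5.4+175-.4)
s=lambda u,v:(u/7+265-.4,v/7+275-.4)
obs=[('top',t(131,80),(51,58,40)),('top',t(141,500),(-100,58,40)),('top',t(390,517),(-108,-33,0)),('top',t(212,524),(-108,33,0)),('top',t(373,66),(60,-33,0)),
('top',t(311,91),(49,-5,14)),('top',t(311,187),(13,-5,14)),
('side',s(255,240),(13,21,27)),('side',s(250,178),(13,-5,14)),('side',s(640,106),(-108,-33,1.5))]
def res(p):return np.concatenate([proj(F(p)(o[2]),o[0])[0]-o[1] for o in obs])
r=least_squares(res,[0.55,0.05,0],loss='soft_l1');print(r.x);print(res(r.x).reshape(-1,2).round(1))
p=r.x
for cam,px in (('top',t(305,374)),):
    X=ray(px,cam,.021);print(X,Finv(p,X))
for v in (318,430): print(Finv(p,ray(t(305,v),'top',.021)))
E
python3 fit.py; python3 -c "
from h import *
print(rot([-0.693,0.694,-0.138,0.138]).round(3))"
```

```text
[0.56443542 0.06348568 0.06590584]
[[-1.1 -0.4]
 [-0.8 -0.3]
 [ 2.4  0.4]
 [ 1.7  0.7]
 [ 2.1 -0. ]
 [-0.8 -0.1]
 [-0.1  0. ]
 [-0.6 -2.3]
 [-0.5  1.6]
 [ 1.5  1.8]]
[0.5083614  0.05868345 0.021     ] [-56.26854637  -1.09887588  21.        ]
[-36.03407286  -1.83836005  21.        ]
[-76.39781898  -0.35912201  21.        ]
[[ 0.924 -0.     0.383]
 [-0.383 -0.001  0.924]
 [ 0.    -1.    -0.001]]
```

>>> jog_arm([
  {"tx": 30, "tz": -31, "fingers": 0.1},
  {"tx": 30, "tz": -31},
  {"tx": 30, "tz": -31},
  {"tx": 30, "tz": -31},
  {"tx": 30, "tz": -31},
  {"tx": 30, "tz": -31},
  {"tx": 30, "tz": -31},
  {"tx": 30, "tz": -31},
])

```text
schema error: expected keys fingers, tx, ty, tz, rx, ry, rz
```

>>> jog_arm([
  {"tx": 30, "tz": -31},
  {"tx": 30, "tz": -31},
  {"tx": 30, "tz": -31},
  {"tx": 30, "tz": -31},
  {"ry": -0.15},
  {"ry": -0.15},
  {"ry": -0.15},
  {},
])

```text
schema error: expected keys fingers, tx, ty, tz, rx, ry, rz
```

>>> jog_arm([
  {"fingers": 0.05, "tx": 30, "ty": 0, "tz": -31, "rx": 0, "ry": 0, "rz": 0},
  {"fingers": 0.05, "tx": 30, "ty": 0, "tz": -31, "rx": 0, "ry": 0, "rz": 0},
  {"fingers": 0.05, "tx": 30, "ty": 0, "tz": -31, "rx": 0, "ry": 0, "rz": 0},
  {"fingers": 0.05, "tx": 30, "ty": 0, "tz": -31, "rx": 0, "ry": 0, "rz": 0},
  {"fingers": 0.05, "tx": 30, "ty": 0, "tz": -31, "rx": 0, "ry": 0, "rz": 0},
  {"fingers": 0.05, "tx": 30, "ty": 0, "tz": -31, "rx": 0, "ry": 0, "rz": 0},
  {"fingers": 0.05, "tx": 30, "ty": 0, "tz": -31, "rx": 0, "ry": 0, "rz": 0},
  {"fingers": 0.05, "tx": 30, "ty": 0, "tz": -31, "rx": 0, "ry": 0, "rz": 0},
])

```text
time: 1.15
position: [0.3855, 0.3011, 0.2313]
tool_rot: [-0.693, 0.694, -0.138, 0.138]
wrist_force: [0.8, 0.1, 0.2]
finger_gap: 0.0446
```

>>> jog_arm([
  {"fingers": 0.05, "tx": 30, "ty": 0, "tz": -31, "rx": 0, "ry": 0, "rz": 0},
  {"fingers": 0.05, "tx": 30, "ty": 0, "tz": -31, "rx": 0, "ry": 0, "rz": 0},
  {"fingers": 0.05, "tx": 30, "ty": 0, "tz": -31, "rx": 0, "ry": 0, "rz": 0},
  {"fingers": 0.05, "tx": 30, "ty": 0, "tz": -31, "rx": 0, "ry": 0, "rz": 0},
  {"fingers": 0.05, "tx": 0, "ty": 0, "tz": 0, "rx": 0, "ry": -0.15, "rz": 0},
  {"fingers": 0.05, "tx": 0, "ty": 0, "tz": 0, "rx": 0, "ry": -0.15, "rz": 0},
  {"fingers": 0.05, "tx": 0, "ty": 0, "tz": 0, "rx": 0, "ry": -0.15, "rz": 0},
  {"fingers": 0.05, "tx": 0, "ty": 0, "tz": 0, "rx": 0, "ry": 0, "rz": 0},
])

```text
time: 2.15
position: [0.4484, 0.1419, 0.2313]
tool_rot: [-0.707, 0.707, 0.02, -0.02]
wrist_force: [-0.3, 0.4, 0.4]
finger_gap: 0.0445
```

```bash
cat > look.py <<'E'
import sys,cv2,pickle
from workcell import monitor, viewer
from h import *
def look(n,cam='wrist'):
    s=monitor.sense();f=viewer.grab_frame(cam)
    cv2.imwrite(f'pics/{n}.png',f['pixels'][:,:,::-1]);pickle.dump(s,open(f'pics/{n}.pkl','wb'))
    return s
if __name__=='__main__':
    s=look(sys.argv[1],sys.argv[2]);print(s['time'],s['position'],s['finger_gap'],s['wrist_force'])
E
python3 look.py w1 wrist; python3 -c "
from h import *
print(rot([-0.707, 0.707, 0.02, -0.02]).round(3))
print(Finv([0.56443542,0.06348568,0.06590584],[0.4484, 0.1419, 0.2313]))"
```

```text
2.15 [0.4484476 0.1419319 0.2312518] 0.04453735803622106 [-0.34135751  0.43588736  0.38956752]
[[ 0.998  0.    -0.057]
 [ 0.057  0.     0.998]
 [ 0.    -1.     0.   ]]
[-110.61928546   85.88595904  231.3       ]
```

View pics/w1.png

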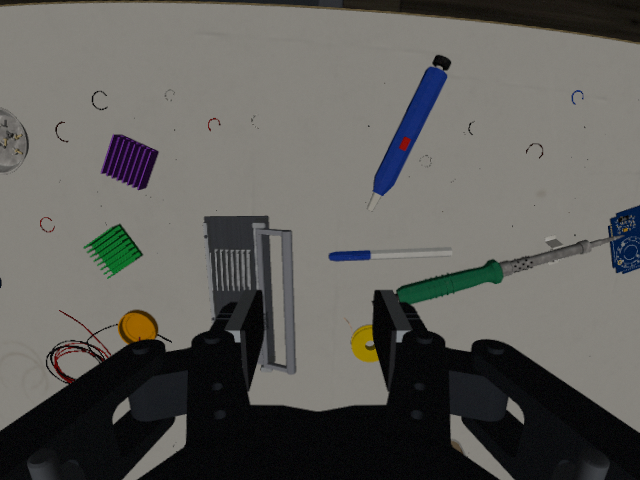

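```bash
python3 - <<'E'
import cv2
a=cv2.imread('pics/w1.png')[205:385,190:310]
cv2.imwrite('pics/w1c.png',cv2.resize(a,None,fx=3.3,fy=3.3,interpolation=cv2.INTER_CUBIC))
E
```

```text
(no output)
```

View pics/w1c.png

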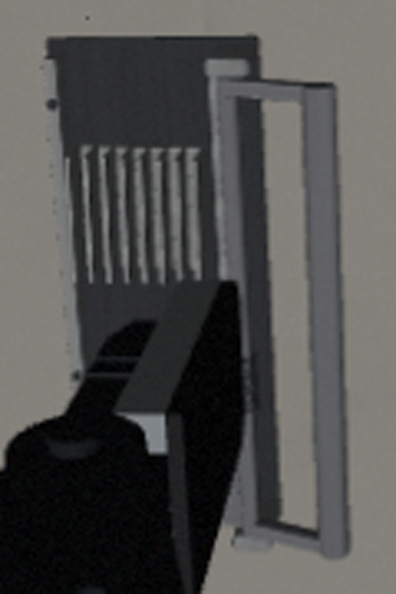

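```bash
cat > fit2.py <<'E'
from h import *
import pickle
S=pickle.load(open('pics/w1.pkl','rb'));W=wristRT(S)
t=lambda u,v:(u/5.4+235-.4,v/5.4+175-.4)
s=lambda u,v:(u/7+265-.4,v/7+275-.4)
w=lambda u,v:(u/3.3+190-.35,v/3.3+205-.35)
B=lambda yb:[('top',t(131,80),(51,58,40)),('top',t(141,500),(-100,58,40)),('top',t(390,517),(-108,yb-66,3)),('top',t(212,524),(-108,yb,0)),('top',t(373,66),(60,yb-66,3)),
('top',t(311,91),(49,-5,14)),('top',t(311,187),(13,-5,14)),
('wrist',w(47,37),(-108,yb-66,3)),('wrist',w(259,37),(-108,yb,3)),('wrist',w(319,84),(-100,58,40)),('wrist',w(335,553),(51,58,38))]
def res(p,cams=('top','wrist')):return np.concatenate([proj(F(p)(o[2]),o[0],W if o[0]=='wrist' else None)[0]-o[1] for o in B(p[3]) if o[0] in cams])
for cams in (('top','wrist'),('wrist',),('top',)):
    r=least_squares(res,[0.55,0.05,0,33],kwargs=dict(cams=cams),x_scale=[.01,.01,.01,1]);print(cams,r.x.round(4));print(res(r.x,cams).reshape(-1,2).round(1).tolist())
    p=r.x
    print('top',[Finv(p,ray(t(305,v),'top',.021)).round(1) for v in (318,430)])
    print('wr',[Finv(p,ray(w(*q),'wrist',.021,W)).round(1) for q in ((66,155),(200,148))], 'tcp',Finv(p,S['position']))
E
python3 fit2.py
```

```text
('top', 'wrist') [ 0.564   0.0625  0.0682 37.674 ]
[[-0.7, -0.2], [-0.2, 0.0], [0.6, 0.6], [-0.0, 1.1], [0.1, -0.1], [-0.3, 0.1], [0.4, 0.2], [-0.1, 0.2], [0.4, -0.7], [-0.4, 0.8], [-0.0, 0.7]]
top [array([-35.6,  -0.8,  21. ]), array([-75.9,   0.8,  21. ])]
wr [array([-75.6, -20. ,  21. ]), array([-77.3,  20.5,  21. ])] tcp [-109.89858325   87.14692093  231.251799  ]
('wrist',) [ 0.5638  0.0627  0.0682 37.3179]
[[-0.3, -0.0], [0.3, -0.9], [-0.1, 0.5], [0.2, 0.5]]
top [array([-35.3,  -1. ,  21. ]), array([-75.7,   0.6,  21. ])]
wr [array([-75.3, -20.2,  21. ]), array([-77.1,  20.3,  21. ])] tcp [-109.66843654   86.94652908  231.251799  ]
('top',) [ 0.5645  0.0621  0.0667 38.3853]
[[-0.5, -0.4], [-0.0, -0.3], [0.3, 0.4], [-0.3, 0.8], [0.0, -0.3], [-0.1, -0.2], [0.6, -0.0]]
top [array([-36. ,  -0.5,  21. ]), array([-76.4,   1. ,  21. ])]
wr [array([-76. , -19.7,  21. ]), array([-77.8,  20.8,  21. ])] tcp [-110.4970836    87.35121495  231.251799  ]
```

>>> jog_arm([
  {"fingers": 0.05, "tx": 9, "ty": 10, "tz": -29, "rx": 0, "ry": -0.011, "rz": 0},
  {"fingers": 0.05, "tx": 9, "ty": 30, "tz": -29, "rx": 0, "ry": 0, "rz": 0},
  {"fingers": 0.05, "tx": 0, "ty": 40, "tz": 0, "rx": 0, "ry": 0, "rz": 0},
  {"fingers": 0.05, "tx": 0, "ty": 40, "tz": 0, "rx": 0, "ry": 0, "rz": 0},
  {"fingers": 0.05, "tx": 0, "ty": 40, "tz": 0, "rx": 0, "ry": 0, "rz": 0},
  {"fingers": 0.05, "tx": 0, "ty": 0, "tz": 0, "rx": 0, "ry": 0, "rz": 0},
])

```text
time: 2.95
position: [0.4685, 0.0847, 0.0695]
tool_rot: [-0.706, 0.707, 0.021, -0.025]
wrist_force: [0.7, -0.7, 0.9]
finger_gap: 0.0446
```

```bash
cat > st.py <<'E'
from workcell import monitor
from h import *
s=monitor.sense();p=[.564,.0625,.0682]
R=rot(s['tool_rot']);print('t',s['time'],'fix',Finv(p,s['position']).round(1),'yawerr',np.arctan2(R[1,0],R[0,0])-p[2],'ydir',R[:,1].round(3),'F',s['wrist_force'].round(1),'gap',s['finger_gap'])
E
python3 st.py; python3 look.py w2 wrist;python3 look.py s2 side; python3 - <<'E'
import cv2
a=cv2.imread('pics/s2.png')[215:345,230:430]
cv2.imwrite('pics/s2c.png',cv2.resize(a,None,fx=4,fy=4,interpolation=cv2.INTER_CUBIC))
E
```

```text
t 2.95 fix [-93.8  28.6  69.5] yawerr -0.00302068779137106 ydir [-0.004 -0.002 -1.   ] F [ 0.7 -0.7  0.9] gap 0.04463459217439287
2.95 [0.46849724 0.08466991 0.06947509] 0.04463459217439287 [ 0.65002882 -0.66420194  0.92242641]
3.0 [0.46961147 0.08493052 0.07111554] 0.045097311645527834 [-0.35000025 -0.9387997   0.98893248]
```

View pics/w2.png

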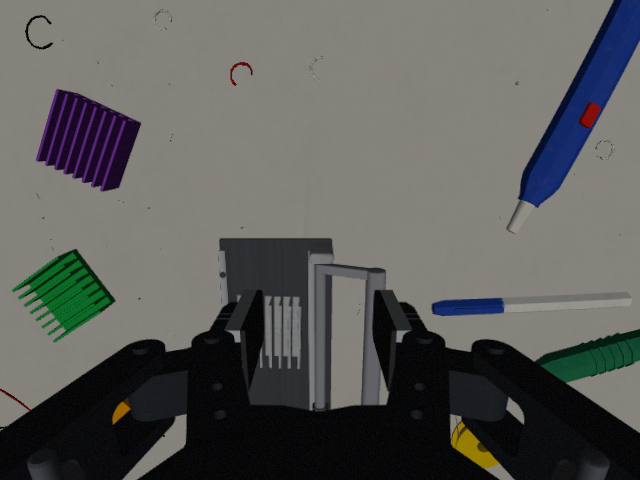

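View pics/s2c.png

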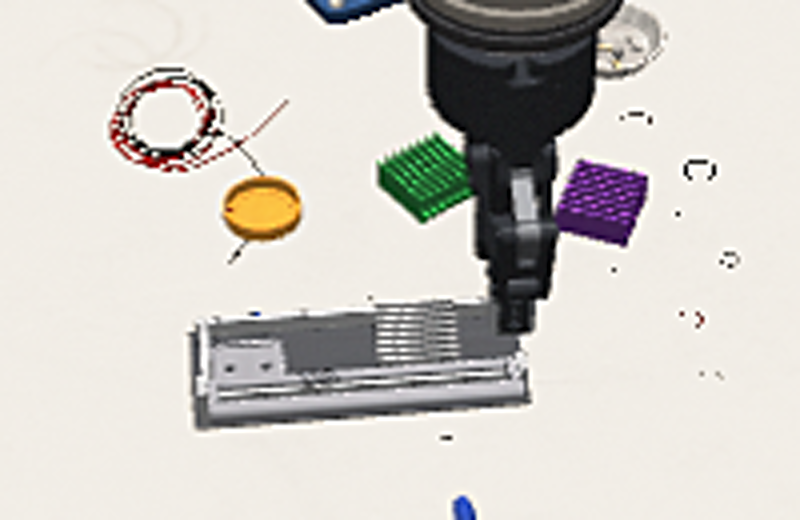

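```bash
python3 - <<'E'
from h import *
p=[.564,.0625,.0682]
for z in (55,60,65,70,75): print(z,proj(F(p)((-92.5,58,z)),'side'),proj(F(p)((-92.5,65,z)),'side'))
E
```

```text
55 [[356.95059043 305.91191454]] [[357.46087363 308.59569356]]
60 [[357.02128788 304.10219681]] [[357.53354918 306.78620612]]
65 [[357.09229458 302.28164366]] [[357.60654652 304.96581413]]
70 [[357.16361177 300.45017359]] [[357.679867   303.13443487]]
75 [[357.2352407  298.60770448]] [[357.75351194 301.29198497]]
```

>>> jog_arm([
  {"fingers": 0.07, "tx": 1, "ty": 5, "tz": 0, "rx": 0.1, "ry": 0, "rz": 0},
  {"fingers": 0.07, "tx": 0, "ty": 5, "tz": 0, "rx": 0, "ry": 0, "rz": 0},
  {"fingers": 0.07, "tx": 0, "ty": 0, "tz": 0, "rx": 0, "ry": 0, "rz": 0},
])

```text
time: 3.42
position: [0.4715, 0.086, 0.0622]
tool_rot: [0.741, -0.671, -0.023, 0.025]
wrist_force: [0.4, 0.4, -0.6]
finger_gap: 0.0462
```

```bash
python3 st.py
```

```text
t 3.425 fix [-90.7  29.7  62.2] yawerr -0.0009246338043008145 ydir [-0.006  0.099 -0.995] F [ 0.4  0.4 -0.6] gap 0.04624133265829265
```

>>> jog_arm([
  {"fingers": 0.07, "tx": -1, "ty": 10, "tz": -2, "rx": 0, "ry": 0, "rz": 0},
  {"fingers": 0.07, "tx": 0, "ty": 10, "tz": -1, "rx": 0, "ry": 0, "rz": 0},
  {"fingers": 0.07, "tx": 0, "ty": 8, "tz": -1, "rx": 0, "ry": 0, "rz": 0},
  {"fingers": 0.07, "tx": 0, "ty": 4, "tz": 0, "rx": 0, "ry": 0, "rz": 0},
  {"fingers": 0.07, "tx": 0, "ty": 0, "tz": 0, "rx": 0, "ry": 0, "rz": 0},
])

```text
time: 4.05
position: [0.47, 0.085, 0.0288]
tool_rot: [0.741, -0.671, -0.023, 0.025]
wrist_force: [-1.3, -0.8, 1.7]
finger_gap: 0.0457
```

```bash
python3 st.py;  python3 look.py w3 wrist;python3 look.py s3 side; python3 - <<'E'
import cv2
a=cv2.imread('pics/s3.png')[235:345,250:410]
cv2.imwrite('pics/s3c.png',cv2.resize(a,None,fx=5,fy=5,interpolation=cv2.INTER_CUBIC))
E
```

```text
t 4.05 fix [-92.3  28.8  28.8] yawerr -0.00015409254249081072 ydir [-0.007  0.099 -0.995] F [-1.3 -0.8  1.7] gap 0.04574199511226033
4.05 [0.46999676 0.08495513 0.02876381] 0.04574199511226033 [-1.31208391 -0.82276588  1.7247254 ]
4.1 [0.47003235 0.08492637 0.02898904] 0.04600414861811363 [-0.73236166  0.42942297  0.61048107]
```

View pics/w3.png

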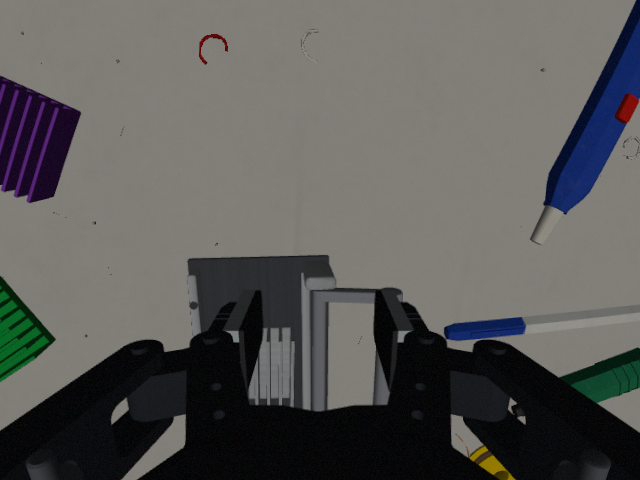

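View pics/s3c.png

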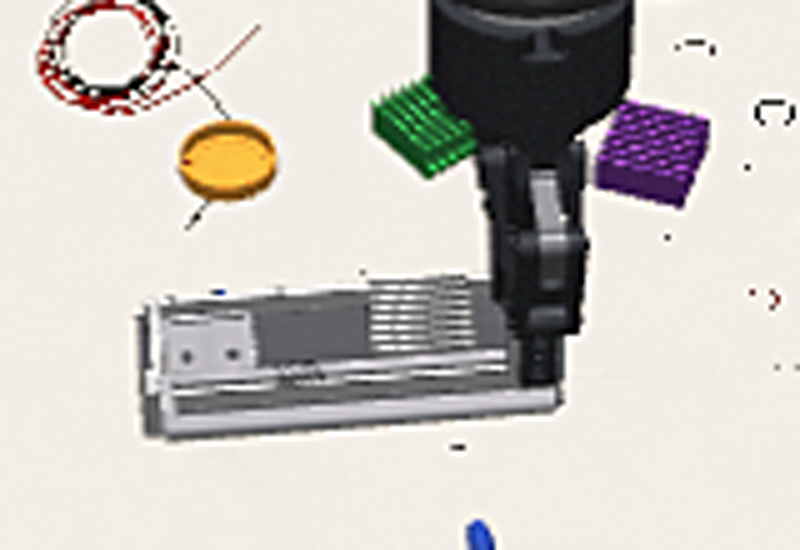

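>>> jog_arm([
  {"fingers": 0.07, "tx": 0, "ty": 3, "tz": 0, "rx": 0, "ry": 0, "rz": 0},
  {"fingers": 0.07, "tx": 0, "ty": 3, "tz": -1, "rx": 0, "ry": 0, "rz": 0},
  {"fingers": 0.07, "tx": 0, "ty": 3, "tz": 0, "rx": 0, "ry": 0, "rz": 0},
  {"fingers": 0.07, "tx": 0, "ty": 3, "tz": 0, "rx": 0, "ry": 0, "rz": 0},
  {"fingers": 0.07, "tx": 0, "ty": 0, "tz": 0, "rx": 0, "ry": 0, "rz": 0},
])

```text
time: 4.78
position: [0.4702, 0.0851, 0.0169]
tool_rot: [0.741, -0.671, -0.023, 0.025]
wrist_force: [1.5, -0.7, 3.3]
finger_gap: 0.0456
```

```bash
python3 st.py; cat > side.py <<'E'
import sys,cv2
from look import look
n=sys.argv[1];look(n,'side');look(n+'t','top')
a=cv2.imread(f'pics/{n}.png')[235:345,250:410]
b=cv2.imread(f'pics/{n}t.png')[170:290,230:330]
a=cv2.resize(a,None,fx=5,fy=5,interpolation=cv2.INTER_CUBIC)
cv2.imwrite(f'pics/{n}c.png',a)
cv2.imwrite(f'pics/{n}tc.png',cv2.resize(b,None,fx=5,fy=5,interpolation=cv2.INTER_CUBIC))
E
python3 side.py s4
```

```text
t 4.775 fix [-92.   29.   16.9] yawerr -0.0002715319509125902 ydir [-0.007  0.099 -0.995] F [ 1.5 -0.7  3.3] gap 0.045594545935059065
```

View pics/s4c.png

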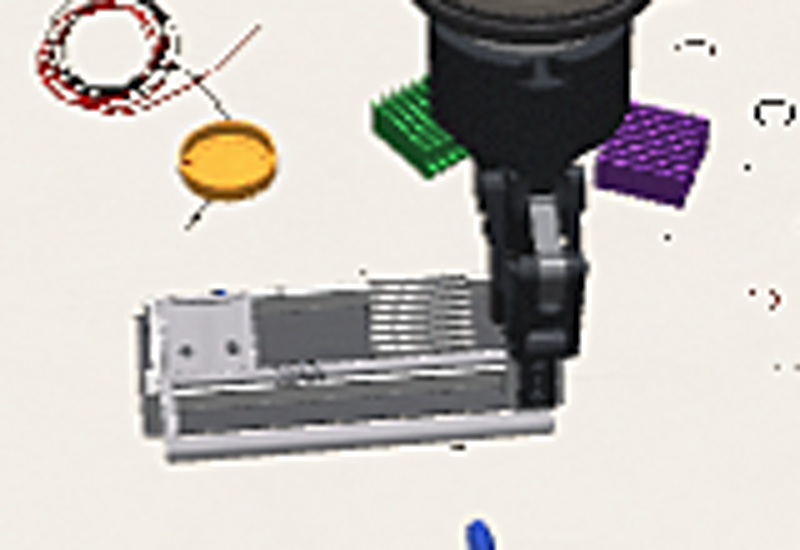

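View pics/s4tc.png

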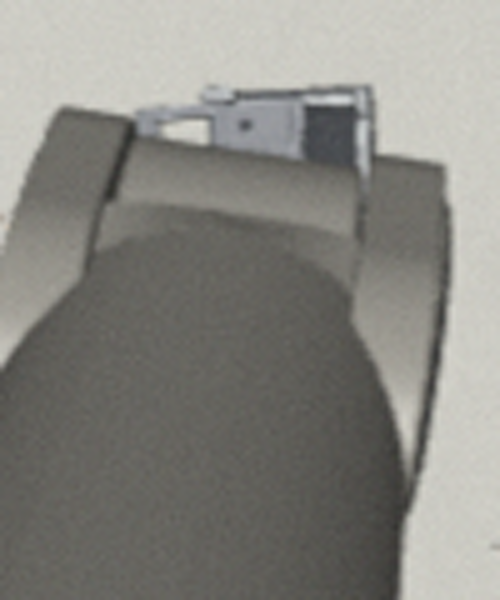

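>>> jog_arm([
  {"fingers": 0.07, "tx": 0, "ty": 3, "tz": 0, "rx": 0, "ry": 0, "rz": 0},
  {"fingers": 0.07, "tx": 0, "ty": 3, "tz": -1, "rx": 0, "ry": 0, "rz": 0},
  {"fingers": 0.07, "tx": 0, "ty": 3, "tz": 0, "rx": 0, "ry": 0, "rz": 0},
  {"fingers": 0.07, "tx": 0, "ty": 2, "tz": 0, "rx": 0, "ry": 0, "rz": 0},
  {"fingers": 0.07, "tx": 0, "ty": 0, "tz": 0, "rx": 0, "ry": 0, "rz": 0},
])

```text
time: 5.5
position: [0.4701, 0.0853, 0.006]
tool_rot: [0.741, -0.67, -0.023, 0.025]
wrist_force: [-0.5, -0.9, 10.9]
finger_gap: 0.0455
```

```bash
python3 st.py; 
python3 side.py s5; python3 look.py w5 wrist; python3 - <<'E'
from h import *
p=[.564,.0625,.0682]
for a in (0,.5,.7,.8,.9,1.01):
    t=np.arctan2(11,28)-a;y,z=30+30.1*np.cos(t),24+30.1*np.sin(t)
    e=np.arctan2(-11,-35)-a;ye,ze=30+36.7*np.cos(e),24+36.7*np.sin(e)
    q=proj(F(p)([(51,y,z),(-60,y,z),(13,ye,ze),(49,ye,ze)]),'side')
    print(a,round(y,1),round(z,1),'edge',round(ye,1),round(ze,1),((q-[250,235])*5).round(0).tolist())
E
```

```text
t 5.5 fix [-92.1  29.1   6. ] yawerr -0.00018021723985670035 ydir [-0.007  0.1   -0.995] F [-0.5 -0.9 10.9] gap 0.04548689920000711
5.6 [0.47007895 0.08532452 0.00608486] 0.04521310482126707 [-1.68988586 -1.45473338 10.30975266]
0 58.0 35.0 edge -5.0 13.0 [[161.0, 420.0], [449.0, 397.0], [250.0, 333.0], [161.0, 340.0]]
0.5 59.9 20.2 edge -6.0 31.1 [[163.0, 449.0], [450.0, 426.0], [248.0, 300.0], [158.0, 307.0]]
0.7 58.5 14.4 edge -3.9 38.1 [[164.0, 457.0], [449.0, 434.0], [248.0, 291.0], [157.0, 298.0]]
0.8 57.4 11.6 edge -2.3 41.4 [[164.0, 459.0], [449.0, 437.0], [248.0, 288.0], [157.0, 295.0]]
0.9 56.0 8.9 edge -0.4 44.6 [[164.0, 461.0], [448.0, 439.0], [248.0, 286.0], [157.0, 293.0]]
1.01 54.2 6.1 edge 2.1 47.8 [[164.0, 463.0], [448.0, 440.0], [248.0, 285.0], [157.0, 292.0]]
```

View pics/s5c.png

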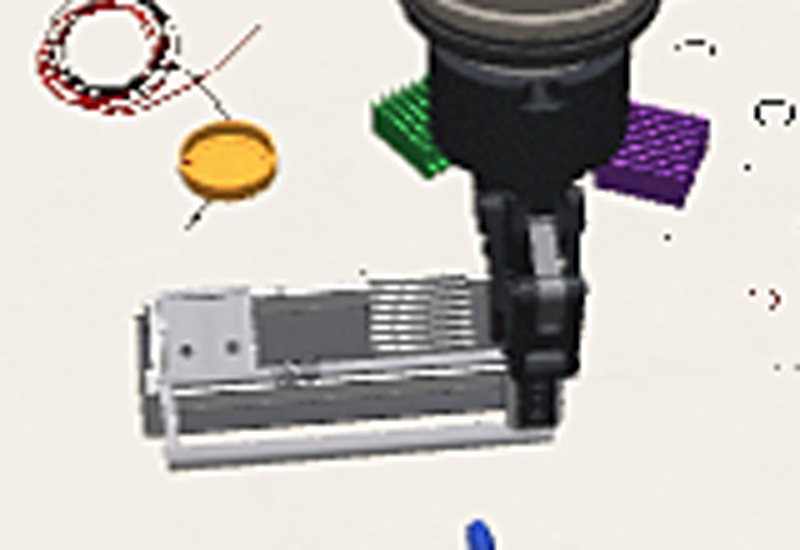

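View pics/w5.png

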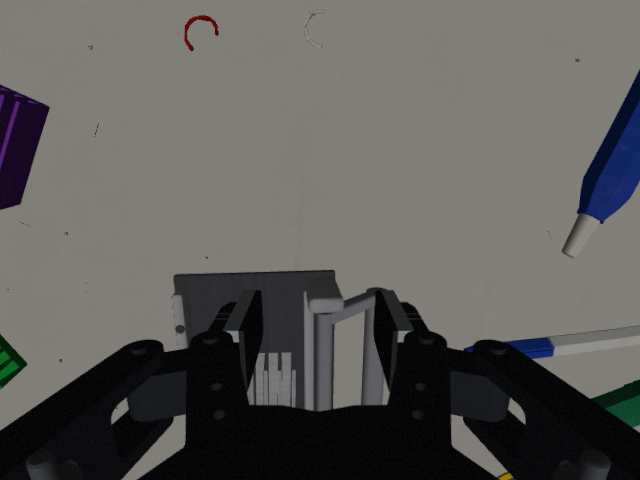

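>>> jog_arm([
  {"fingers": 0.07, "tx": 0, "ty": -1.5, "tz": 0, "rx": 0, "ry": 0, "rz": 0},
  {"fingers": 0.07, "tx": 0, "ty": 0, "tz": 0, "rx": 0, "ry": 0, "rz": 0},
])

```text
time: 5.9
position: [0.4701, 0.0854, 0.0075]
tool_rot: [0.741, -0.67, -0.023, 0.025]
wrist_force: [-0.8, 1.8, 3.1]
finger_gap: 0.0459
```

```bash
python3 st.py
```

```text
t 5.9 fix [-92.2  29.3   7.5] yawerr 0.00017279187164477572 ydir [-0.007  0.1   -0.995] F [-0.8  1.8  3.1] gap 0.04591935670565959
```

>>> jog_arm([
  {"fingers": 0.07, "tx": 3, "ty": 0, "tz": 0, "rx": 0, "ry": 0, "rz": 0},
  {"fingers": 0.07, "tx": 5, "ty": 0, "tz": 0, "rx": 0, "ry": 0, "rz": 0},
  {"fingers": 0.07, "tx": 5, "ty": 0, "tz": 0, "rx": 0, "ry": 0, "rz": 0},
  {"fingers": 0.07, "tx": 5, "ty": 0, "tz": 0, "rx": 0, "ry": 0, "rz": 0},
  {"fingers": 0.07, "tx": 5, "ty": -0.2, "tz": 0, "rx": 0, "ry": 0, "rz": 0},
  {"fingers": 0.07, "tx": 5, "ty": 0, "tz": 0, "rx": 0, "ry": 0, "rz": 0},
  {"fingers": 0.07, "tx": 2, "ty": 0, "tz": 0, "rx": 0, "ry": 0, "rz": 0},
  {"fingers": 0.07, "tx": 0, "ty": 0, "tz": 0, "rx": 0, "ry": 0, "rz": 0},
])

```text
time: 6.9
position: [0.5005, 0.0872, 0.0078]
tool_rot: [0.741, -0.671, -0.023, 0.025]
wrist_force: [-0.7, -0.5, 3.3]
finger_gap: 0.0453
```

```bash
python3 st.py; python3 side.py s6; python3 look.py w6 wrist
```

```text
t 6.9 fix [-61.7  29.    7.8] yawerr -0.00023001790017897206 ydir [-0.006  0.1   -0.995] F [-0.7 -0.5  3.3] gap 0.045252530288784745
7.0 [0.50045686 0.08721502 0.00784282] 0.04567237730672443 [ 0.58922703 -0.71519158  3.99282057]
```

View pics/s6c.png

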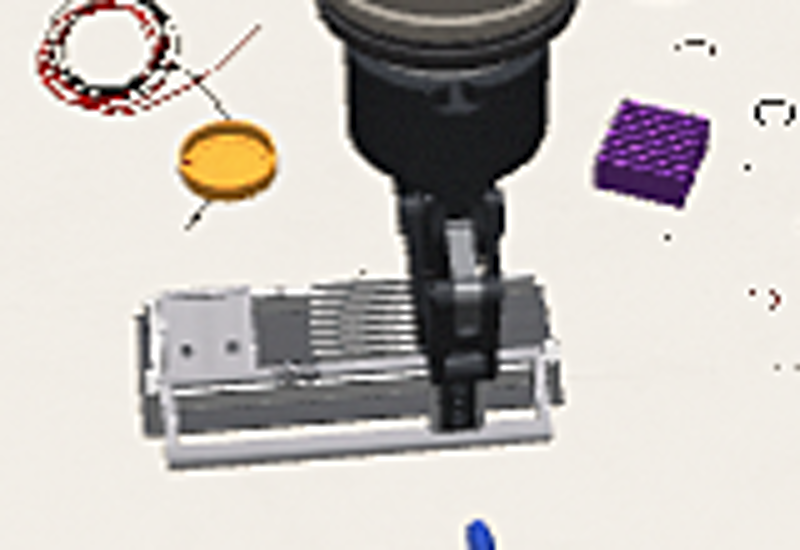

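View pics/w6.png

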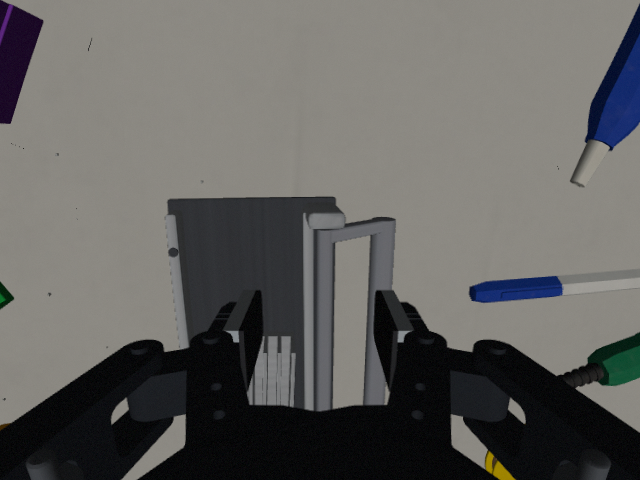

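>>> jog_arm([
  {"fingers": 0.12, "tx": -1.5, "ty": 0.3, "tz": -1.5, "rx": 0, "ry": 0, "rz": 0},
  {"fingers": 0.17, "tx": 0, "ty": 0.3, "tz": -1.5, "rx": 0, "ry": 0, "rz": 0},
  {"fingers": 0.17, "tx": 0, "ty": 0, "tz": 0, "rx": 0, "ry": 0, "rz": 0},
  {"fingers": 0.17, "tx": 5, "ty": 0, "tz": 0, "rx": 0, "ry": 0, "rz": 0},
  {"fingers": 0.17, "tx": 5, "ty": 0, "tz": 0, "rx": 0, "ry": 0, "rz": 0},
  {"fingers": 0.17, "tx": 5, "ty": 0, "tz": 0, "rx": 0, "ry": 0, "rz": 0},
  {"fingers": 0.17, "tx": 5, "ty": 0, "tz": 0, "rx": 0, "ry": 0, "rz": 0},
  {"fingers": 0.17, "tx": 0, "ty": 0, "tz": 0, "rx": 0, "ry": 0, "rz": 0},
])

```text
time: 8.05
position: [0.5196, 0.0856, 0.0069]
tool_rot: [0.741, -0.671, -0.023, 0.025]
wrist_force: [1.7, 0.4, 3.5]
finger_gap: 0.0498
```

```bash
python3 st.py; python3 side.py s7
```

```text
t 8.05 fix [-42.7  26.1   6.9] yawerr -0.00018119259253288056 ydir [-0.006  0.1   -0.995] F [1.7 0.4 3.5] gap 0.049751013975631364
```

View pics/s7c.png

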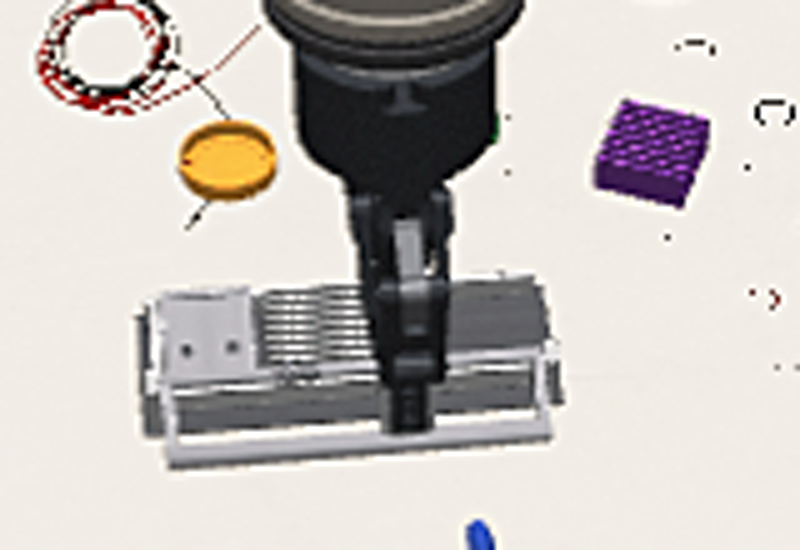

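>>> jog_arm([
  {"fingers": 0.17, "tx": 5, "ty": 0, "tz": 0, "rx": 0, "ry": 0, "rz": 0},
  {"fingers": 0.17, "tx": 5, "ty": 0, "tz": 0, "rx": 0, "ry": 0, "rz": 0},
  {"fingers": 0.17, "tx": 5, "ty": 0, "tz": 0, "rx": 0, "ry": 0, "rz": 0},
  {"fingers": 0.17, "tx": 5, "ty": -0.2, "tz": 0, "rx": 0, "ry": 0, "rz": 0},
  {"fingers": 0.17, "tx": 5, "ty": 0, "tz": 0, "rx": 0, "ry": 0, "rz": 0},
  {"fingers": 0.17, "tx": 5, "ty": 0, "tz": 0, "rx": 0, "ry": 0, "rz": 0},
  {"fingers": 0.17, "tx": 3, "ty": 0, "tz": 0, "rx": 0, "ry": 0, "rz": 0},
  {"fingers": 0.17, "tx": 0, "ty": 0, "tz": 0, "rx": 0, "ry": 0, "rz": 0},
])

```text
time: 9.15
position: [0.5522, 0.0878, 0.0071]
tool_rot: [0.741, -0.671, -0.023, 0.025]
wrist_force: [-0.9, 0.3, 3.1]
finger_gap: 0.0499
```

```bash
python3 st.py; python3 side.py s8
```

```text
t 9.15 fix [-10.   26.1   7.1] yawerr -0.00020574381531190955 ydir [-0.006  0.1   -0.995] F [-0.9  0.3  3.1] gap 0.04991974720010922
```

View pics/s8c.png

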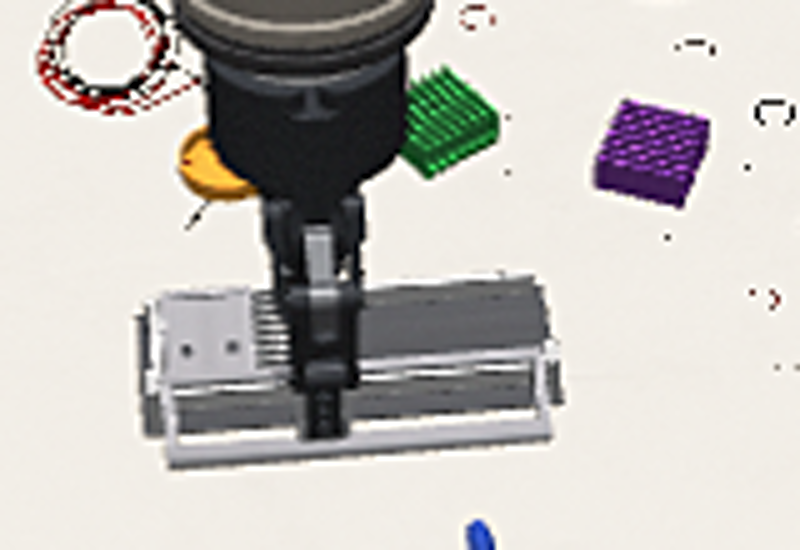

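Passing under the flap. On slowly until the stop is felt.

>>> jog_arm([
  {"fingers": 0.17, "tx": 2, "ty": 0, "tz": 0, "rx": 0, "ry": 0, "rz": 0},
  {"fingers": 0.17, "tx": 2, "ty": 0, "tz": 0, "rx": 0, "ry": 0, "rz": 0},
  {"fingers": 0.17, "tx": 2, "ty": 0, "tz": 0, "rx": 0, "ry": 0, "rz": 0},
  {"fingers": 0.17, "tx": 1, "ty": 0, "tz": 0, "rx": 0, "ry": 0, "rz": 0},
  {"fingers": 0.17, "tx": 0, "ty": 0, "tz": 0, "rx": 0, "ry": 0, "rz": 0},
])

```text
time: 9.88
position: [0.5588, 0.0882, 0.007]
tool_rot: [0.741, -0.671, -0.023, 0.025]
wrist_force: [-1.6, -0.9, 3.6]
finger_gap: 0.05
```

```bash
python3 st.py
```

```text
t 9.875 fix [-3.5 26.   7. ] yawerr -0.0001443007032456839 ydir [-0.007  0.1   -0.995] F [-1.6 -0.9  3.6] gap 0.04995517733086719
```

>>> jog_arm([
  {"fingers": 0.17, "tx": 1, "ty": 0, "tz": 0, "rx": 0, "ry": 0, "rz": 0},
  {"fingers": 0.17, "tx": 1, "ty": 0, "tz": 0, "rx": 0, "ry": 0, "rz": 0},
  {"fingers": 0.17, "tx": 0, "ty": 0, "tz": 0, "rx": 0, "ry": 0, "rz": 0},
])

```text
time: 10.25
position: [0.5607, 0.0884, 0.007]
tool_rot: [0.741, -0.671, -0.023, 0.025]
wrist_force: [-1.9, -0.5, 3.9]
finger_gap: 0.0502
```

```bash
python3 st.py
```

```text
t 10.25 fix [-1.5 26.   7. ] yawerr -0.00013563011886413845 ydir [-0.007  0.1   -0.995] F [-1.9 -0.5  3.9] gap 0.05016751705171783
```

>>> jog_arm([
  {"fingers": 0.17, "tx": 1, "ty": 0, "tz": 0, "rx": 0, "ry": 0, "rz": 0},
  {"fingers": 0.17, "tx": 0, "ty": 0, "tz": 0, "rx": 0, "ry": 0, "rz": 0},
])

```text
time: 10.5
position: [0.5617, 0.0885, 0.007]
tool_rot: [0.741, -0.671, -0.023, 0.025]
wrist_force: [-2.1, -0.3, 4.1]
finger_gap: 0.0499
```

```bash
python3 st.py; python3 side.py s9
```

```text
t 10.5 fix [-0.5 26.1  7. ] yawerr -5.4972864870841964e-05 ydir [-0.007  0.1   -0.995] F [-2.1 -0.3  4.1] gap 0.04987716801016602
```

View pics/s9c.png

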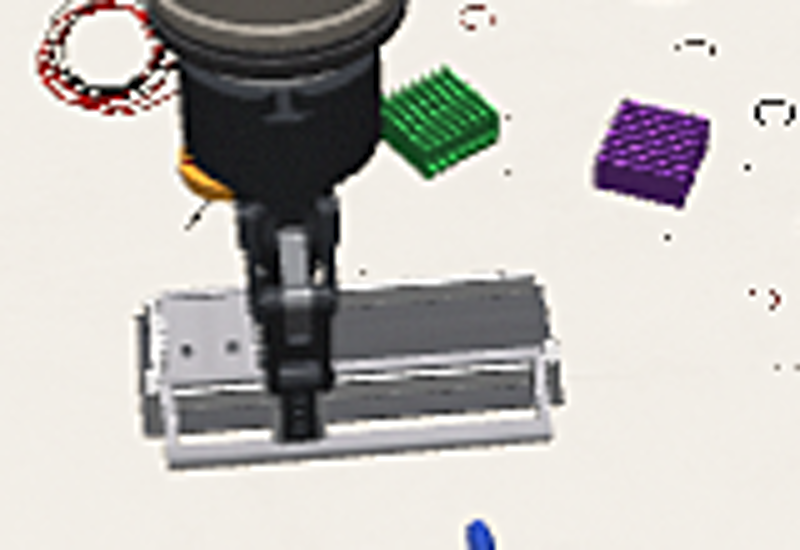

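View pics/s9tc.png

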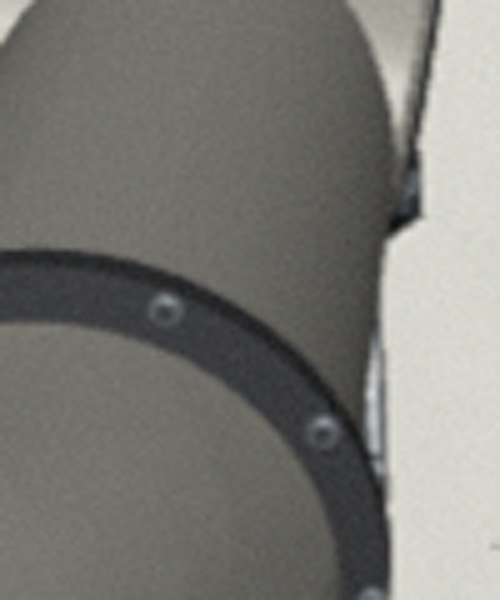

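>>> jog_arm([
  {"fingers": 0.17, "tx": 1, "ty": 0, "tz": 0, "rx": 0, "ry": 0, "rz": 0},
  {"fingers": 0.17, "tx": 0, "ty": 0, "tz": 0, "rx": 0, "ry": 0, "rz": 0},
])

```text
time: 10.85
position: [0.5618, 0.0885, 0.0069]
tool_rot: [0.741, -0.67, -0.022, 0.026]
wrist_force: [-6.4, -0.9, 7.5]
finger_gap: 0.0499
```

```bash
python3 st.py
```

```text
t 10.85 fix [-0.4 26.   6.9] yawerr -8.898387387880347e-05 ydir [-0.008  0.1   -0.995] F [-6.4 -0.9  7.5] gap 0.04993359774433316
```

>>> jog_arm([
  {"fingers": 0.17, "tx": 1, "ty": 0, "tz": 0, "rx": 0, "ry": 0, "rz": 0},
  {"fingers": 0.17, "tx": 0, "ty": 0, "tz": 0, "rx": 0, "ry": 0, "rz": 0},
])

```text
time: 11.1
position: [0.5619, 0.0884, 0.0067]
tool_rot: [0.741, -0.67, -0.022, 0.026]
wrist_force: [-11.5, -0.8, 9.0]
finger_gap: 0.05
```

```bash
python3 st.py; python3 look.py w9 wrist
```

```text
t 11.1 fix [-0.3 26.   6.7] yawerr -9.278535900442142e-05 ydir [-0.01   0.1   -0.995] F [-11.5  -0.8   9. ] gap 0.050031971312053364
11.1 [0.56191542 0.08843517 0.00666964] 0.050031971312053364 [-11.48615294  -0.77856367   8.9557822 ]
```

View pics/w9.png

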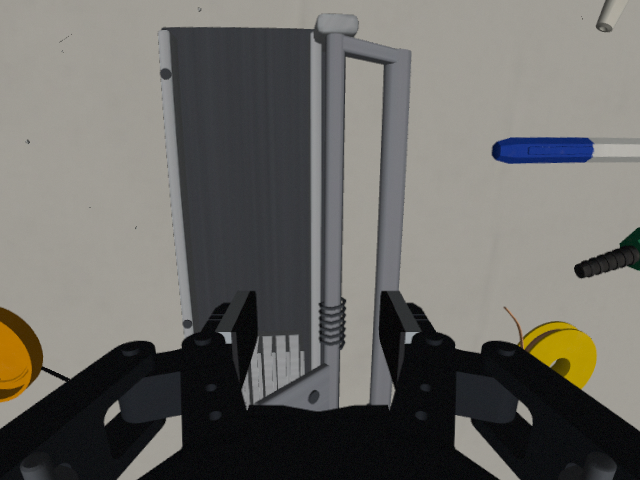

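```bash
python3 - <<'E'
from h import *
import pickle
S=pickle.load(open('pics/w9.pkl','rb'));W=wristRT(S);p=[.564,.0625,.0682]
for P in [(10,0,21),(10,10,21),(10,19,21),(8,10,21),(-108,-28.5,3),(-108,37,3),(-100,55,12),(-100,-27,14)]:print(P,proj(F(p)(P),'wrist',W).round(1))
for q in ((264,337),(279,335),(293,335),(301,350)): print(Finv(p,ray(q,'wrist',.021,W)).round(1))
import cv2
a=cv2.imread('pics/w9.png')[270:410,180:400]
cv2.imwrite('pics/w9c.png',cv2.resize(cv2.convertScaleAbs(a,alpha=1.8),None,fx=3.6,fy=3.6,interpolation=cv2.INTER_CUBIC))
E
```

```text
(10, 0, 21) [[253.7 352.2]]
(10, 10, 21) [[280. 351.]]
(10, 19, 21) [[303.4 349.8]]
(8, 10, 21) [[279.8 346.3]]
(-108, -28.5, 3) [[162.6  25.5]]
(-108, 37, 3) [[347.2  28.3]]
(-100, 55, 12) [[402.1  47.2]]
(-100, -27, 14) [[158.9  41.1]]
[ 3.7  4.2 21. ]
[ 3.2  9.8 21. ]
[ 3.4 15.1 21. ]
[10.  18.1 21. ]
```

View pics/w9c.png

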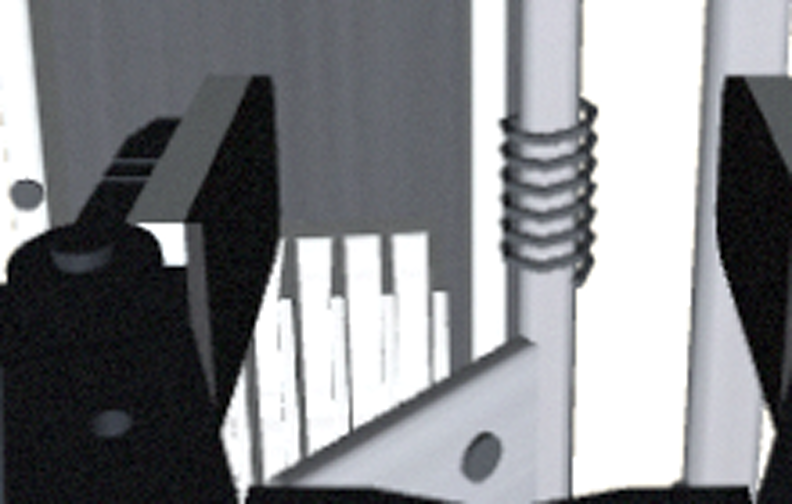

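>>> jog_arm([
  {"fingers": 0.17, "tx": -2, "ty": 0, "tz": 0, "rx": 0, "ry": 0, "rz": 0},
  {"fingers": 0.17, "tx": -4, "ty": 0, "tz": 0, "rx": 0, "ry": 0, "rz": 0},
  {"fingers": 0.17, "tx": -4, "ty": 0, "tz": 0, "rx": 0, "ry": 0, "rz": 0},
  {"fingers": 0.17, "tx": 0, "ty": 0, "tz": 0, "rx": 0, "ry": 0, "rz": 0},
])

```text
time: 11.65
position: [0.5535, 0.0878, 0.0071]
tool_rot: [0.741, -0.671, -0.023, 0.025]
wrist_force: [0.9, -1.3, 3.4]
finger_gap: 0.0497
```

```bash
python3 st.py; python3 look.py w10 wrist; python3 - <<'E'
from h import *
import pickle
S=pickle.load(open('pics/w10.pkl','rb'));W=wristRT(S);p=[.564,.0625,.0682]
for P in [(10,0,21),(10,10,21),(10,19,21),(8,10,21),(10,10,3),(10,10,6)]:print(P,proj(F(p)(P),'wrist',W).round(1))
import cv2
a=cv2.imread('pics/w10.png')[270:410,180:400]
cv2.imwrite('pics/w10c.png',cv2.resize(cv2.convertScaleAbs(a,alpha=1.),None,fx=3.6,fy=3.6,interpolation=cv2.INTER_CUBIC))
E
```

```text
t 11.65 fix [-8.8 26.   7.1] yawerr -7.57095961162052e-05 ydir [-0.007  0.1   -0.995] F [ 0.9 -1.3  3.4] gap 0.04965348149862392
11.65 [0.55347977 0.08781392 0.00709677] 0.04965348149862392 [ 0.94514292 -1.30798743  3.40471645]
(10, 0, 21) [[255.  370.7]]
(10, 10, 21) [[280.7 369.5]]
(10, 19, 21) [[303.6 368.2]]
(8, 10, 21) [[280.5 365. ]]
(10, 10, 3) [[280.4 345.9]]
(10, 10, 6) [[280.5 349.5]]
```

View pics/w10c.png

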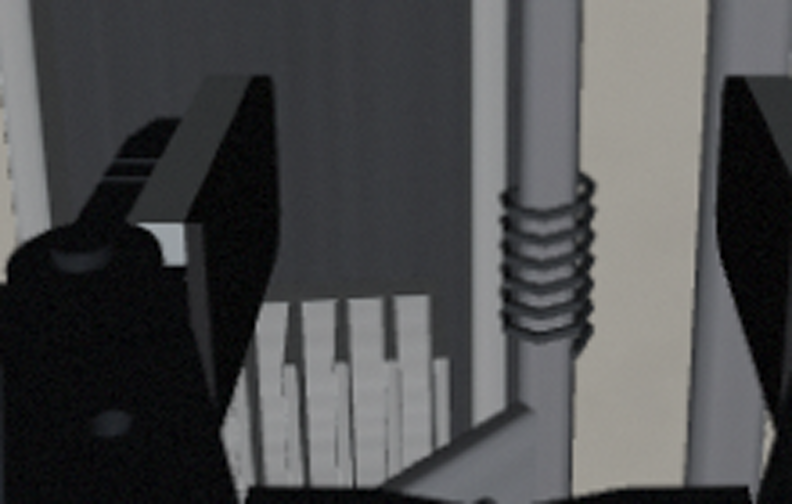

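>>> jog_arm([
  {"fingers": 0.17, "tx": 0, "ty": -4, "tz": 0, "rx": 0, "ry": 0, "rz": 0},
  {"fingers": 0.17, "tx": 0, "ty": -4, "tz": 1, "rx": 0, "ry": 0, "rz": 0},
  {"fingers": 0.17, "tx": 0, "ty": -4, "tz": 0, "rx": 0, "ry": 0, "rz": 0},
  {"fingers": 0.17, "tx": 0, "ty": -4, "tz": 1, "rx": 0, "ry": 0, "rz": 0},
  {"fingers": 0.17, "tx": 0, "ty": -6, "tz": 0, "rx": 0, "ry": 0, "rz": 0},
  {"fingers": 0.17, "tx": 0, "ty": -10, "tz": 1, "rx": 0, "ry": 0, "rz": 0},
  {"fingers": 0.17, "tx": 0, "ty": -20, "tz": 2, "rx": 0, "ry": 0, "rz": 0},
  {"fingers": 0.17, "tx": 0, "ty": -20, "tz": 2, "rx": 0, "ry": 0, "rz": 0},
])

```text
time: 12.7
position: [0.5536, 0.0877, 0.0803]
tool_rot: [0.741, -0.67, -0.023, 0.025]
wrist_force: [-0.1, -0.0, 0.5]
finger_gap: 0.05
```

>>> jog_arm([
  {"fingers": 0.17, "tx": -20, "ty": -40, "tz": 4, "rx": 0, "ry": 0, "rz": 0},
  {"fingers": 0.17, "tx": -20, "ty": -50, "tz": 5, "rx": 0, "ry": 0, "rz": 0},
  {"fingers": 0.17, "tx": -30, "ty": -40, "tz": 4, "rx": 0, "ry": 0, "rz": 0},
  {"fingers": 0.17, "tx": -20, "ty": -20, "tz": 2, "rx": 0, "ry": 0, "rz": 0},
  {"fingers": 0.17, "tx": 0, "ty": 0, "tz": 50, "rx": 0, "ry": 0, "rz": 0},
  {"fingers": 0.17, "tx": 0, "ty": 0, "tz": 50, "rx": 0, "ry": 0, "rz": 0},
  {"fingers": 0.17, "tx": 0, "ty": 0, "tz": 50, "rx": 0, "ry": 0, "rz": 0},
  {"fingers": 0.17, "tx": 0, "ty": 0, "tz": 0, "rx": 0, "ry": 0, "rz": 0},
])

```text
time: 13.7
position: [0.4528, 0.2341, 0.2458]
tool_rot: [0.741, -0.67, -0.025, 0.027]
wrist_force: [0.5, -0.6, -0.6]
finger_gap: 0.0501
```

```bash
python3 st.py; python3 side.py s11; python3 look.py w11 wrist
```

```text
t 13.7 fix [-99.2 178.8 245.8] yawerr 0.005102778123289187 ydir [-0.007  0.101 -0.995] F [ 0.5 -0.6 -0.6] gap 0.05006840986763871
13.8 [0.45348864 0.23041536 0.24530856] 0.04992468351516511 [ 0.40898456 -0.52883912 -0.06378599]
```

View pics/s11c.png

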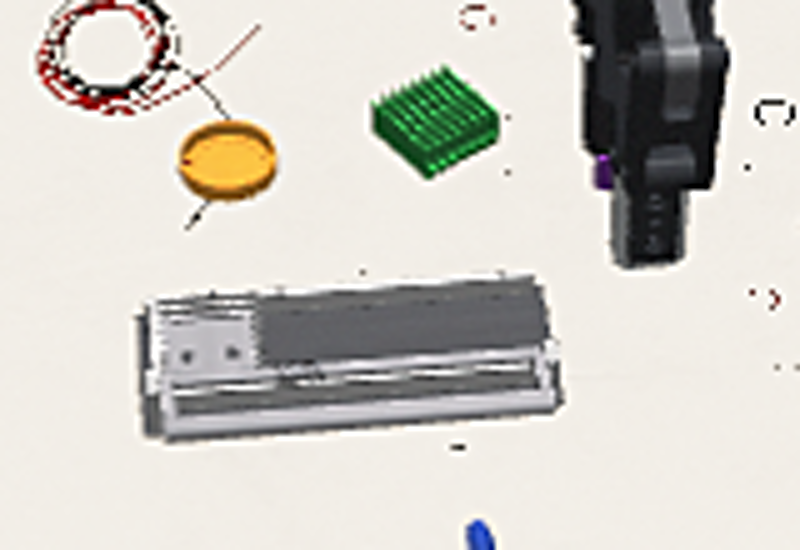

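View pics/s11t.png

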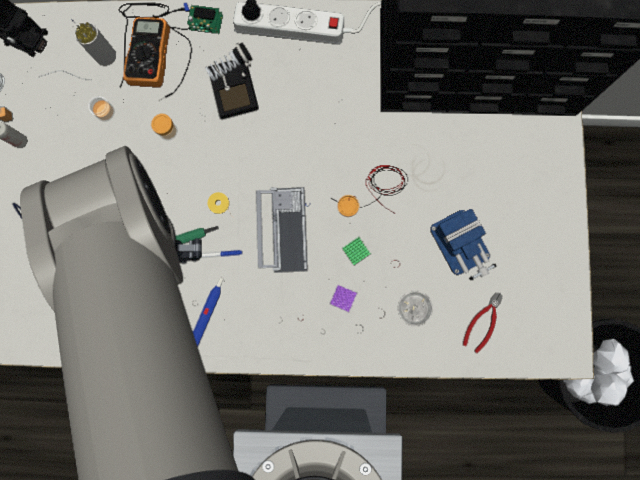

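View pics/w11.png

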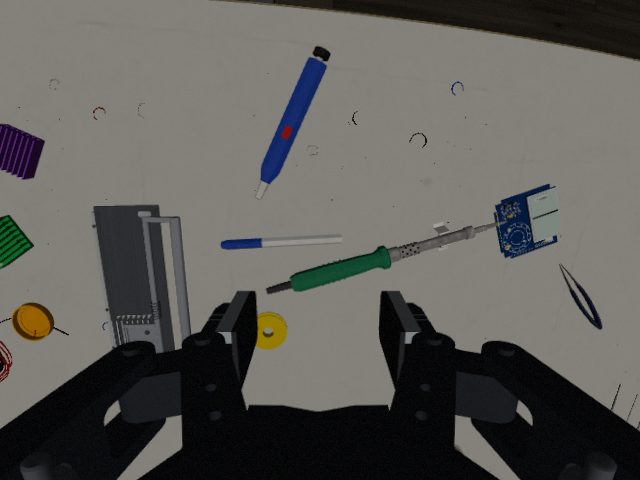

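```bash
python3 - <<'E'
from h import *
import pickle
p=[.564,.0625,.0682]
T=lambda P:((proj(F(p)(P),'top')-[230,170])*5+2).round(0).tolist()
print('rear',T([(10,-20,21),(10,20,21)]),'front',T([(50,-20,21),(50,20,21)]))
S=pickle.load(open('pics/w11.pkl','rb'))
a=cv2.imread('pics/top0.png').astype(int);b=cv2.imread('pics/s11t.png').astype(int)
# bystanders unmoved: diff in regions
for n,(x,y,w,h) in dict(lid=(330,190,70,30),spool=(203,188,30,30),green=(338,230,38,40),purple=(325,280,40,38),cut=(455,285,55,75),pen=(205,245,38,15)).items():
    print(n,abs(a-b)[y:y+h,x:x+w].mean().round(1))
E
```

```text
rear [[352.0, 201.0], [250.0, 207.0]] front [[348.0, 101.0], [246.0, 107.0]]
lid 9.2
spool 9.4
green 8.9
purple 9.3
cut 9.3
pen 9.1
```

View pics/s11tc.png

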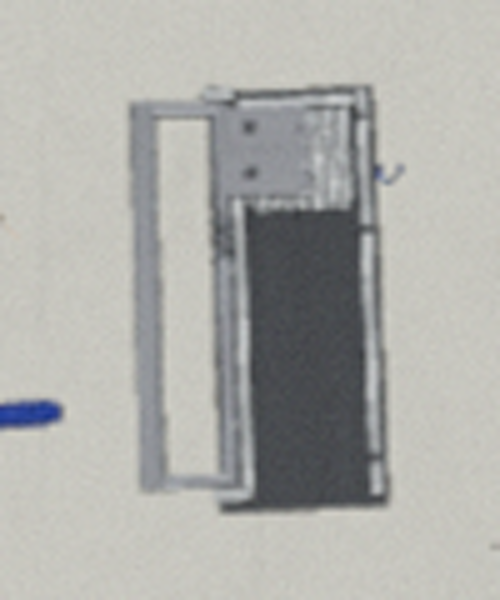

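```bash
python3 -c "
from workcell import job_done
print(job_done())"; python3 st.py
```

```text
the job is handed in; nothing more can be done
None
the job is handed in; nothing more can be done
```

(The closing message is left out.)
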